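Set the packing gauge's sliding stop and push the carton up to it

TASK

Push the sliding stop of the packing gauge along its rail until its spring pin drops into the notch of the steel clip. Then push the small carton along the board until it sits flat against the stop plate, with the pin still in its notch. Only push: do not lift or tip the carton, and leave the tape roll, the bottle and the mug where they are.

Things in the scene. Friction and masses are not known exactly. Their poses are not given: they have to be found in the camera images.
- gauge: Fixed plywood board 300 x 580 x 12 mm (x, y, z), origin at the centre of its underside on the bench. Own +y runs along the rail, the way the stop must go. Aluminium rail: 40 mm wide, centred on own x = +90 mm, top 55 mm above the bench; its inner face (x = +70) borders the carton's lane. Dark strip behind it: x = +132, top 20 mm above the bench, carries the clip. Place and yaw vary.
- stop (a joint): Travel in m (0 to 0.25) of the grey stop along the gauge's own +y; starts at 0 to 0.05, before the clip. The stop: a saddle on the rail with an upright push tab, a plate over the board and an arm with the pin. It drags with about 1.5 N; the clip's ramp adds about 3 N, then the force falls to nothing as the stop jumps the last 5 mm or so by itself; pushing on out of the notch takes about 10 N.
- stop_tab (a point): Centre of the -y face (gauge axes) of the stop's upright push tab, where to push it towards +y: tab 48 mm wide (x), 8 mm thick (y), from 67 to 125 mm above the bench, this point 100 mm above it. On the -y side of the tab nothing of the stop is higher than 71 mm.
- stop_face (a point): Point on the -y face of the stop plate, where the carton has to sit; 45 mm above the bench, on the gauge's own x = 0; axes as the gauge's. The plate reaches from own x = -50 to +68 mm and from 16 to 71 mm above the bench. In the same plane as the tab's face, 24 mm to the -y side of the pin.
- pin_tip (a point): Lowest point of the small roller (10 mm across) at the foot of the upright spring pin on the stop's arm, behind the rail. The pin stands 82 mm tall with a black head 18 mm across.
- pin (a joint): Lift of the spring pin in m: 0 on the flat strip, about 0.008 on top of the clip's humps, 0.002 to 0.003 when it has dropped into the notch. The spring presses it down with 6 to 8 N.
- notch (a point): Where the pin's tip rests once dropped in: the V notch in the middle of the bent steel clip on the strip behind the rail. Clip 68 mm long (along the rail), 22 mm wide, 8.5 mm high: a hump with a gentle ramp on each side of the notch, humps' tops 7.5 mm before and after it. Its place along the strip varies.
- carton: Small closed cardboard carton, loose on the board on the -y side of the stop, 110 x 100 x 70 mm (own x, y, z), 0.2 to 0.42 kg; origin at the centre of its underside, which lies 12 mm above the bench. Starts turned up to 0.1 rad from the gauge's axes; its +y face has to come flat against the stop plate.
- tape: Roll of packing tape lying on the board near its +y end, 90 mm across, 48 mm high, origin at the centre of its underside. Leave it alone.
- spray: Bottle, 48 mm across, 130 mm high, standing on the bench to the robot's right, origin at the centre of its underside. Leave it alone.
- mug: White mug, 80 mm across, 90 mm high, standing on the bench to the robot's left, origin at the centre of its underside. Leave it alone.
Not all that is in view belongs to the job. Leave any green or red look-alike of the carton alone.

How it is judged:
By the outcome, as a careful person would: the job done as asked, in the order asked, and still so for the second after the job is handed in, with the robot touching nothing.
It also fails if it takes over 72 s, if anything falls off the work surface, if the arm or the gripper's body presses on something with over 40 N, if the wrist force passes 120 N, or if a joint passes its speed limit or range.

ROBOT

A 6-joint arm with a two-finger parallel gripper is mounted at the origin on the work surface. World frame = base frame: x ahead of the robot, y to its left, z up, the work surface at z = 0. Lengths are in m, angles in rad, forces in N, time in s.
With the tool pointing down it reaches from about 0.275 to 0.85 m from the base axis. Payload 19 kg.
Tool frame: the origin (TCP) lies midway between the tips of the shut fingers; the grasp point (between the pads) lies 19 mm behind it; y points along the fingers, x is the direction in which the jaws open and shut, and the axes are right-handed (so a half turn about y gives the same grasp; the last joint's range is limited). The gripper opens to 85 mm and grips with 20 to 120 N. Pads are 22 mm wide; open, the fingers measure 114 mm over their backs; the gripper's body (76 mm by 85 mm) begins 54 mm behind the grasp point. The pads swing forward as they close: fully open they stand 13 mm farther back than shut.
Start: joints at [-1.298, 0.15, 1.437, -0, 1.554, -0.134], TCP at [0.227, -0.528, 0.201] pointing down, gripper open.
Joint ranges: [-2.8, 2.8], [-0.68, 2.1], [0.12, 2.68], [-1.39, 4.53], [0.16, 2.79], [-2.81, 2.81]. Speed limits (rad/s): [1.89, 1.89, 2.22, 3.01, 3.01, 3.01].

INTERFACE

Orientations are given as [roll, pitch, yaw] about the fixed x, y, z axes, in that order (R = Rz(yaw) Ry(pitch) Rx(roll)).
In Python, from station import manip, viewer gives the robot as it stands. The module is installed in compiled form; this text tells all that it offers.
- The arm moves only by the tool play_rows, never from a script. Its argument "steps" is a list of rows, each an object of numbers: "hand": the opening, from 0 (shut) to 1 (fully open); "tx", "ty", "tz": the shift along the tool's x, y, z in cm; "rx", "ry", "rz": the turn, a rotation vector about the tool's x, y, z in degrees. A call has exactly 10 rows; each row shifts and turns the commanded pose from where the row before left it, along the tool's axes as they then stand; what a row does not reach is not made up. A row lasts 1/8 s, in which the tool goes at most 62.5 mm and 10.7 degrees, less where a joint would pass 70% of its speed; a pose out of reach is approached as far as the arm can. A call with a gripper value outside its range is refused whole. The fingers move at their own pace and stop on an object; "force" is the grip in N (left out, the last holds). Time passes only in rows, so rows that do not move let the fingers close, or fill a call up. It gives the time, the measured TCP pose, the force and the opening at its end, in the units of the state.
- manip.sense(): the state, without advancing time (a new reading comes with each control period).
- viewer.grab_frame(name): name is "side" or "top"; returns a dict with "color" (420x560x3 uint8, blue, green, red), "z_map" (420x560 float32, m along the optical axis (not along the pixel's ray), 0 where there is no reading), "fov_y" (degrees; the focal length in pixels is half the picture's height over the tangent of half this angle, whatever the lens; pixels are square), "cx", "cy" (the principal point, pixels), "xyz" and "attitude" of the camera in the world. Camera axes: x right, y up, looking along -z (the intrinsics and any distortion apply to the point x, -y, -z); pixel columns grow to the right and rows downward; lengths in m; the calibration is good to about 2 mm. A picture is of the moment at which its call begins.
- manip.job_done(): hands the job in, once; it reports no verdict.
The state is a dict: "time": time; "joints": joint angles; "joint_velocities": joint speeds; "joint_torque": joint torques, N m; "tool_pos": TCP position; "tcp_rot": TCP orientation; "wrist_force": force on the tool from outside, world axes, zero at the start; "wrist_torque": the same for the moment, N m; "gripper_width": opening from 0.0 (shut) to 1.0 (fully open).
Only numpy, scipy, OpenCV 4.12 (cv2) and the standard library are available. Lean on these libraries where they do the work, as an engineer would, in place of code of your own. Each camera call takes 0.05 s, during which the arm holds its last target. There are 200 camera calls.

## Working session

There is one attempt and no reset: what is moved stays moved. The work goes in short steps, Python scripts to look and compute and a tool call to move; the robot and the scene stay as the last step left them, time stands still between calls to the robot, and variables do not carry over. Pictures are saved under pics/ and viewed, about 8 in all and at most 12, crops included, and the job is handed in when it is done.

Besides the shell and the picture viewer there is one more tool, called after "Request:" by a JSON object that holds its "fn" and its "kwargs", one argument or row to a line. play_rows: Moves the arm, as the interface text tells. Its arguments: {"type":"object","properties":{"steps":{"type":"array"},"force":{"type":"number"}},"required":["steps"]}

```bash
mkdir -p pics; cat > h.py <<'E'
import numpy as np, cv2
from scipy.spatial.transform import Rotation as R
from station import manip, viewer
def grab(n):
    f=viewer.grab_frame(n); return f
def rot(f):
    a=np.array(f["attitude"],float)
    if a.shape==(3,3): return a
    return R.from_euler('xyz',a).as_matrix() if a.size==3 else R.from_quat(a).as_matrix()
def cloud(f):
    h,w=f["z_map"].shape; fl=h/2/np.tan(np.radians(f["fov_y"])/2)
    u,v=np.meshgrid(np.arange(w),np.arange(h)); z=f["z_map"]
    P=np.stack([(u-f["cx"])/fl*z,-(v-f["cy"])/fl*z,-z],-1)
    return P@rot(f).T+np.array(f["xyz"])
E
python3 - <<'E'
from h import *
print(manip.sense())
for n in("top","side"):
    f=grab(n); cv2.imwrite(f"pics/{n}0.png",f["color"]); np.savez(f"{n}0.npz",**f)
    print(n,{k:v for k,v in f.items() if k not in("color","z_map")})
    P=cloud(f); print(P[[100,200,300,400],[280]*4].round(3).tolist(), (f["z_map"]==0).mean())
E
```

```text
{'time': 0.0, 'joints': array([-1.29799454e+00,  1.51005735e-01,  1.43799860e+00,  7.22351077e-06,
        1.55379983e+00, -1.34020081e-01]), 'joint_velocities': array([ 0.00033652,  0.00097707, -0.0013311 ,  0.00016654, -0.00031665,
       -0.00157675]), 'joint_torque': array([ 1.36508876e-03, -7.13044524e+01, -5.70883298e+01, -4.57718843e-04,
        8.51459044e-03,  3.36662367e-06]), 'tool_pos': array([ 0.22742359, -0.52781992,  0.20068039]), 'tcp_rot': array([-1.57062729e+00,  1.19968341e-03, -1.16397448e+00]), 'wrist_force': array([0.28061088, 0.03844417, 1.10625157]), 'wrist_torque': array([-5.34901133e-05,  5.15580596e-02,  1.92545311e-02]), 'gripper_width': 0.9942832369593924}
top {'fov_y': 54.463965780248614, 'cx': 273.9991674636785, 'cy': 206.19834776665385, 'xyz': array([0.45589039, 0.03468675, 1.3105946 ]), 'attitude': array([ 7.87512739e-02, -9.00727529e-04, -1.59139178e+00])}
[[0.91, 0.004, -0.002], [0.578, 0.012, 0.013], [0.294, 0.021, 0.219], [0.221, 0.03, 0.697]] 0.004111394557823129
side {'fov_y': 53.37338751065907, 'cx': 275.70309564994733, 'cy': 213.47388707451194, 'xyz': array([ 0.45997464, -1.13237676,  0.75995274]), 'attitude': array([ 1.052921  ,  0.00474686, -0.07205667])}
[[0.659, 1.311, 0.127], [0.567, 0.189, 0.06], [0.529, -0.289, 0.014], [0.505, -0.577, 0.001]] 0.0039880952380952385
```

View pics/top0.png

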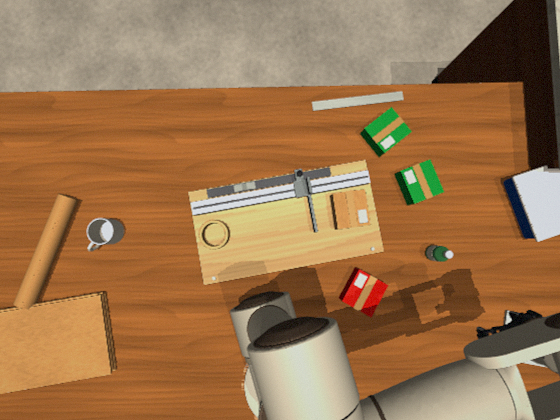

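View pics/side0.png

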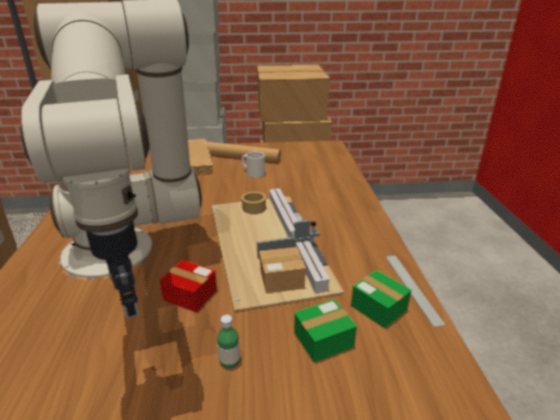

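The top view shows the board spanning about (190–382, 160–285). The stop's saddle is at (302,185) with its plate running down to (315,232). The clip is at (243,186), the carton at (350,210) and the tape at (215,234). The red and green cartons are decoys. Gauge +y runs left in the picture.

```bash
python3 - <<'E'
from h import *
f=dict(np.load("top0.npz")); P=cloud(f); S=dict(np.load("side0.npz")); Q=cloud(S)
c=f["color"].astype(int); v,u=np.mgrid[:420,:560]
roi=(u>180)&(u<392)&(v>150)&(v<292)
z=P[...,2]
m=(roi&(z>.007)&(z<.11)).astype(np.uint8)
m=cv2.morphologyEx(m,cv2.MORPH_OPEN,np.ones((3,3)))
n,l,s,_=cv2.connectedComponentsWithStats(m); k=1+s[1:,4].argmax()
pts=P[l==k]; b=pts[(pts[:,2]<.018)][:,:2].astype(np.float32)
r=cv2.minAreaRect(b*1000); print("board rect",r, "z",np.median(pts[:,2]))
# rail
ra=P[roi&(abs(z-.055)<.006)]; 
rr=cv2.minAreaRect(ra[:,:2].astype(np.float32)*1000); print("rail",rr,len(ra))
# yaw from rail pca
d=ra[:,:2]; w,V=np.linalg.eigh(np.cov(d.T)); e=V[:,1]*np.sign(V[1,1]); yaw=np.arctan2(-e[0],e[1]); print("rail yaw",yaw,"mean",d.mean(0))
bb=cv2.boxPoints(r); g=np.array(r[0])/1000
Rg=lambda y:np.array([[np.cos(y),-np.sin(y)],[np.sin(y),np.cos(y)]])
print('rail ctr in gauge',((d.mean(0)-g)@Rg(yaw)))
np.save("g.npy",[g[0],g[1],yaw])
for nm,A,reg in(("top",P,roi),("side",Q,(u>200)&(u<345)&(v>180)&(v<305))):
    G=A.copy(); G[...,:2]=(A[...,:2]-g)@Rg(yaw)
    inb=reg&(abs(G[...,0])<.16)&(abs(G[...,1])<.3)
    ca=inb&(abs(G[...,2]-.082)<.006)&(G[...,0]<.066)
    q=G[ca][:,:2]; print(nm,"carton-height",cv2.minAreaRect(q.astype(np.float32)*1000) if len(q)>5 else 0,len(q))
    st=inb&(abs(G[...,2]-.071)<.005)&(G[...,0]<.066); q=G[st]; print("plate",np.percentile(q[:,:2],[2,50,98],axis=0).round(4).tolist() if len(q) else 0)
    tb=inb&(G[...,2]>.09)&(G[...,2]<.135); q=G[tb]; print("tab",np.percentile(q,[2,50,98],axis=0).round(4).tolist() if len(q) else 0,len(q))
    cl=inb&(G[...,0]>.118)&(G[...,0]<.146)&(G[...,2]<.04); q=G[cl]
    h=[(round(y,3),round(float(np.median(q[abs(q[:,1]-y)<.004][:,2])),4)) for y in np.arange(-.2,.25,.008) if (abs(q[:,1]-y)<.004).sum()>2]; print(h)
E
python3 - <<'E'
import cv2
a=cv2.imread('pics/top0.png')[150:295,180:395]; cv2.imwrite('pics/crop1.png',cv2.resize(a,None,fx=3.7,fy=3.7,interpolation=cv2.INTER_CUBIC))
E
```

```text
board rect ((509.51861572265625, -1.78271484375), (300.18896484375, 580.1785278320312), 9.282832145690918) z 0.01317703871482978
rail ((459.7312316894531, -53.914337158203125), (387.2370910644531, 619.2173461914062), 14.190189361572266) 2351
rail yaw 0.197965506295726 mean [0.58268558 0.03405495]
rail ctr in gauge [0.07878629 0.0207476 ]
top carton-height ((-4.604682922363281, -164.6783447265625), (176.04824829101562, 113.6810531616211), 82.42877960205078) 1178
plate [[-0.0594, -0.2416], [0.0094, -0.0864], [0.0648, -0.0561]]
tab [[0.0631, -0.0915, 0.0912], [0.0961, -0.0848, 0.1155], [0.1345, -0.0622, 0.1281]] 94
[(np.float64(-0.2), 0.0098), (np.float64(-0.192), 0.0118), (np.float64(-0.184), 0.0112), (np.float64(-0.176), 0.015), (np.float64(-0.168), 0.0195), (np.float64(-0.16), 0.0182), (np.float64(-0.152), 0.0194), (np.float64(-0.144), 0.017), (np.float64(-0.136), 0.0177), (np.float64(-0.128), 0.0181), (np.float64(-0.12), 0.0191), (np.float64(-0.112), 0.0187), (np.float64(-0.104), 0.0187), (np.float64(-0.096), 0.0192), (np.float64(-0.088), 0.0207), (np.float64(-0.056), 0.0202), (np.f
[... 1661 characters left out ...]
), (np.float64(-0.12), 0.0229), (np.float64(-0.112), 0.0219), (np.float64(-0.104), 0.0219), (np.float64(-0.096), 0.0223), (np.float64(-0.088), 0.0224), (np.float64(-0.08), 0.0237), (np.float64(-0.072), 0.03), (np.float64(-0.048), 0.0241), (np.float64(0.072), 0.0279), (np.float64(0.08), 0.0269), (np.float64(0.088), 0.0287), (np.float64(0.096), 0.0281), (np.float64(0.104), 0.0277), (np.float64(0.112), 0.0293), (np.float64(0.128), 0.0252), (np.float64(0.144), 0.0227), (np.float64(0.152), 0.0224), (np.float64(0.16), 0.0236), (np.float64(0.168), 0.0232), (np.float64(0.176), 0.0247), (np.float64(0.184), 0.0231), (np.float64(0.192), 0.0213), (np.float64(0.208), 0.0207), (np.float64(0.216), 0.0224)]
```

View pics/crop1.png

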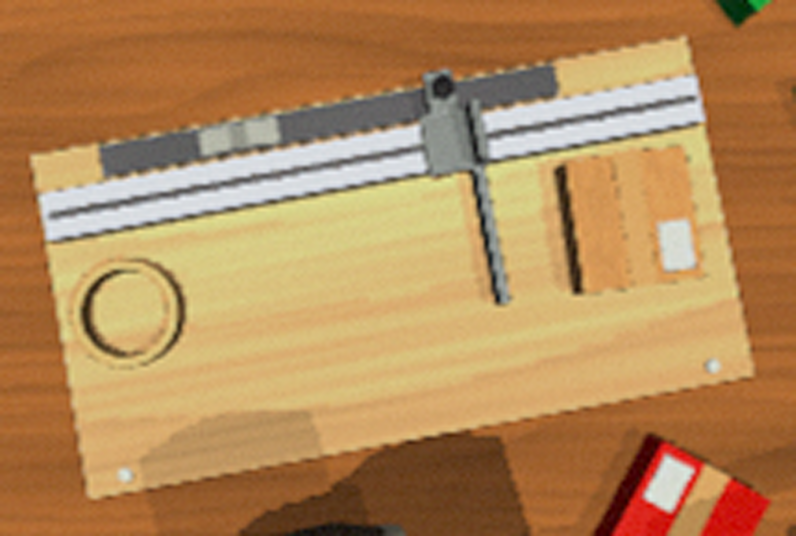

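```bash
python3 - <<'E'
from h import *
g=np.array([.5095,-.0018]); yaw=np.radians(9.283); np.save("g.npy",[*g,yaw])
R2=np.array([[np.cos(yaw),-np.sin(yaw)],[np.sin(yaw),np.cos(yaw)]])
v,u=np.mgrid[:420,:560]
for nm,reg in(("top",(u>180)&(u<392)&(v>150)&(v<292)),("side",(u>200)&(u<345)&(v>180)&(v<305))):
    f=dict(np.load(nm+"0.npz")); A=cloud(f); G=A.copy(); G[...,:2]=(A[...,:2]-g)@R2
    inb=reg&(abs(G[...,0])<.16)&(abs(G[...,1])<.3)
    rl=G[inb&(abs(G[...,2]-.055)<.006)&(G[...,0]>.06)]; print(nm,"rail x",np.percentile(rl[:,0],[2,50,98]),np.median(rl[:,2]))
    m=(inb&(abs(G[...,2]-.082)<.008)&(G[...,0]<.066)).astype(np.uint8); n,l,s,_=cv2.connectedComponentsWithStats(m); k=1+s[1:,4].argmax()
    print("carton",cv2.minAreaRect(G[l==k][:,:2].astype(np.float32)*1000),s[k,4])
    for a,b,x0,x1 in((.062,.076,-.06,.05),(.1,.135,.06,.118),(.06,.14,.118,.15)):
        q=G[inb&(G[...,2]>a)&(G[...,2]<b)&(G[...,0]>x0)&(G[...,0]<x1)&(G[...,1]>-.14)]
        print((a,b,x0),len(q),np.percentile(q,[3,50,97],axis=0).round(4).tolist())
    c=f["color"].astype(int); q=inb&(G[...,0]>.122)&(G[...,0]<.142)&(G[...,1]>.02)
    for y in np.arange(.04,.18,.006):
        k=q&(abs(G[...,1]-y)<.003); print(round(y,3),k.sum(),np.median(G[k][:,2]).round(4) if k.sum() else'',c[k].mean().round() if k.sum() else'',end=' | ')
    print()
E
```

```text
top rail x [0.07003305 0.08935359 0.108838  ] 0.05454491957965302
carton ((-2.0394668579101562, -200.1466827392578), (101.68378448486328, 110.47982788085938), 86.83576202392578) 1214
(0.062, 0.076, -0.06) 121 [[-0.0445, -0.0885, 0.0623], [-0.0014, -0.0832, 0.0691], [0.045, 0.2622, 0.0734]]
(0.1, 0.135, 0.06) 59 [[0.0662, -0.0884, 0.105], [0.0879, -0.0834, 0.1228], [0.1114, -0.081, 0.1282]]
(0.06, 0.14, 0.118) 80 [[0.1194, -0.0762, 0.0632], [0.1311, -0.0631, 0.069], [0.148, -0.0534, 0.1039]]
0.04 11 0.0189 99.0 | 0.046 12 0.0203 99.0 | 0.052 12 0.018 99.0 | 0.058 11 0.02 97.0 | 0.064 11 0.0207 99.0 | 0.07 12 0.0204 107.0 | 0.076 11 0.0199 169.0 | 0.082 12 0.0207 177.0 | 0.088 12 0.0241 177.0 | 0.094 11 0.0248 178.0 | 0.1 13 0.0284 159.0 | 0.106 11 0.0236 144.0 | 0.112 12 0.0238 148.0 | 0.118 11 0.0273 173.0 | 0.124 13 0.026 172.0 | 0.13 12 0.0227 174.0 | 0.136 12 0.0229 175.0 | 0.142 11 0.0208 120.0 | 0.148 9 0.0215 92.0 | 0.154 13 0.0196 94.0 | 0.16 13 0.0216 94.0 | 0.166 11 0.0204 95.0 | 0.172 12 0.0212 95.0 | 0.178 12 0.0201 95.0 | 
side rail x [0.06815788 0.08559565 0.1076904 ] 0.
[... 230 characters left out ...]
68, 0.0746]]
(0.1, 0.135, 0.06) 142 [[0.0647, -0.0946, 0.1012], [0.0876, -0.0906, 0.1164], [0.1105, -0.0861, 0.1285]]
(0.06, 0.14, 0.118) 96 [[0.1211, -0.0815, 0.0627], [0.1306, -0.0727, 0.0722], [0.1461, -0.0597, 0.1054]]
0.04 0   | 0.046 0   | 0.052 0   | 0.058 0   | 0.064 0   | 0.07 0   | 0.076 1 0.0279 160.0 | 0.082 4 0.0279 166.0 | 0.088 7 0.0271 168.0 | 0.094 7 0.0287 175.0 | 0.1 3 0.0281 170.0 | 0.106 3 0.0275 168.0 | 0.112 8 0.0293 166.0 | 0.118 4 0.0294 156.0 | 0.124 2 0.0285 166.0 | 0.13 1 0.0256 146.0 | 0.136 3 0.0247 153.0 | 0.142 1 0.0219 148.0 | 0.148 6 0.0227 116.0 | 0.154 3 0.0224 121.0 | 0.16 3 0.0236 107.0 | 0.166 3 0.0221 98.0 | 0.172 5 0.0232 110.0 | 0.178 4 0.024 111.0 |
```

The board fits at 300×580 mm with yaw 9.28°. In gauge axes:
- Tab face at y ≈ -0.087.
- Notch at y ≈ 0.108, so the tab face should end at ≈ 0.084.
- Carton centre at about (-0.002, -0.20), yaw ≈ -3°.

I'll turn the tool into gauge axes first, with the gripper shut.

Request:
{"fn": "play_rows", "kwargs": {
  "steps": [
    {"hand":0,"ry":-9.5},
    {"hand":0,"ry":-9.5},
    {"hand":0,"ry":-9.5},
    {"hand":0,"ry":-9.5},
    {"hand":0,"ry":-9.5},
    {"hand":0,"ry":-9.5},
    {"hand":0,"ry":-9.5},
    {"hand":0,"ry":-9.5},
    {"hand":0},
    {"hand":0}
  ]
}}

```text
$.steps[0]: bad value
```

```bash
cat >> h.py <<'E'
def st():
    s=manip.sense(); gx,gy,yaw=np.load("g.npy"); c,n=np.cos(yaw),np.sin(yaw); R2=np.array([[c,-n],[n,c]])
    p=s["tool_pos"]; q=(p[:2]-[gx,gy])@R2; fw=s["wrist_force"]; fg=fw[:2]@R2
    Rt=R.from_euler('xyz',s["tcp_rot"]).as_matrix()
    Rg=R.from_euler('z',yaw).as_matrix()@R.from_euler('x',-90,degrees=True).as_matrix()
    print("t",round(s["time"],2),"gauge xyz",q.round(4),p[2].round(4),"Fg",fg.round(2),fw[2].round(2),"turn needed (tool rv deg)",np.degrees(R.from_matrix(Rt.T@Rg).as_rotvec()).round(2),"grip",round(s["gripper_width"],3))
E
python3 -c "
from h import *; st()"
```

```text
t 0.1 gauge xyz [-0.3632 -0.4736] 0.2008 Fg [-0.68 -0.13] 0.66 turn needed (tool rv deg) [-5.000e-02 -7.597e+01 -5.000e-02] grip 1.004
```

Request:
{"fn": "play_rows", "kwargs": {
  "steps": [
    {"hand":0,"tx":0,"ty":0,"tz":0,"rx":0,"ry":-9.5,"rz":0},
    {"hand":0,"tx":0,"ty":0,"tz":0,"rx":0,"ry":-9.5,"rz":0},
    {"hand":0,"tx":0,"ty":0,"tz":0,"rx":0,"ry":-9.5,"rz":0},
    {"hand":0,"tx":0,"ty":0,"tz":0,"rx":0,"ry":-9.5,"rz":0},
    {"hand":0,"tx":0,"ty":0,"tz":0,"rx":0,"ry":-9.5,"rz":0},
    {"hand":0,"tx":0,"ty":0,"tz":0,"rx":0,"ry":-9.5,"rz":0},
    {"hand":0,"tx":0,"ty":0,"tz":0,"rx":0,"ry":-9.5,"rz":0},
    {"hand":0,"tx":0,"ty":0,"tz":0,"rx":0,"ry":-9.5,"rz":0},
    {"hand":0,"tx":0,"ty":0,"tz":0,"rx":0,"ry":0,"rz":0},
    {"hand":0,"tx":0,"ty":0,"tz":0,"rx":0,"ry":0,"rz":0}
  ]
}}

```text
time: 1.35
tool_pos: [0.2274, -0.528, 0.2011]
tcp_rot: [-1.57, 0.0, 0.158]
wrist_force: [-0.4, -0.2, 0.1]
gripper_width: 0.003
```

```bash
python3 -c "
from h import *; st()"
```

```text
t 1.35 gauge xyz [-0.3632 -0.4738] 0.2011 Fg [-0.45 -0.14] 0.06 turn needed (tool rv deg) [-0.02 -0.2  -0.  ] grip 0.003
```

Request:
{"fn": "play_rows", "kwargs": {
  "steps": [
    {"hand":0,"tx":4.5,"ty":0,"tz":3.3,"rx":0,"ry":-0.2,"rz":0},
    {"hand":0,"tx":4.5,"ty":0,"tz":3.3,"rx":0,"ry":0,"rz":0},
    {"hand":0,"tx":4.5,"ty":0,"tz":3.3,"rx":0,"ry":0,"rz":0},
    {"hand":0,"tx":4.5,"ty":0,"tz":3.3,"rx":0,"ry":0,"rz":0},
    {"hand":0,"tx":4.5,"ty":0,"tz":3.3,"rx":0,"ry":0,"rz":0},
    {"hand":0,"tx":4.5,"ty":0,"tz":3.3,"rx":0,"ry":0,"rz":0},
    {"hand":0,"tx":4.5,"ty":0,"tz":3.3,"rx":0,"ry":0,"rz":0},
    {"hand":0,"tx":4.5,"ty":0,"tz":3.3,"rx":0,"ry":0,"rz":0},
    {"hand":0,"tx":4.5,"ty":0,"tz":3.3,"rx":0,"ry":0,"rz":0},
    {"hand":0,"tx":4.5,"ty":0,"tz":3.3,"rx":0,"ry":0,"rz":0}
  ]
}}

```text
time: 2.6
tool_pos: [0.618, -0.1268, 0.2013]
tcp_rot: [-1.571, -0.0, 0.163]
wrist_force: [0.9, -0.5, -0.1]
gripper_width: 0.0
```

```bash
python3 -c "
from h import *; st()"
```

```text
t 2.6 gauge xyz [ 0.087  -0.1409] 0.2013 Fg [ 0.84 -0.69] -0.08 turn needed (tool rv deg) [0.   0.04 0.01] grip 0.0
```

Request:
{"fn": "play_rows", "kwargs": {
  "steps": [
    {"hand":0,"tx":0.4,"ty":2.5,"tz":0,"rx":0,"ry":0,"rz":0},
    {"hand":0,"tx":0,"ty":2.5,"tz":0,"rx":0,"ry":0,"rz":0},
    {"hand":0,"tx":0,"ty":2.5,"tz":0,"rx":0,"ry":0,"rz":0},
    {"hand":0,"tx":0,"ty":2,"tz":0,"rx":0,"ry":0,"rz":0},
    {"hand":0,"tx":0,"ty":1,"tz":0,"rx":0,"ry":0,"rz":0},
    {"hand":0,"tx":0,"ty":0,"tz":1,"rx":0,"ry":0,"rz":0},
    {"hand":0,"tx":0,"ty":0,"tz":1,"rx":0,"ry":0,"rz":0},
    {"hand":0,"tx":0,"ty":0,"tz":0.5,"rx":0,"ry":0,"rz":0},
    {"hand":0,"tx":0,"ty":0,"tz":0,"rx":0,"ry":0,"rz":0},
    {"hand":0,"tx":0,"ty":0,"tz":0,"rx":0,"ry":0,"rz":0}
  ]
}}

```text
time: 3.85
tool_pos: [0.6168, -0.1031, 0.0965]
tcp_rot: [-1.571, -0.0, 0.166]
wrist_force: [-0.2, -0.3, 0.8]
gripper_width: -0.001
```

```bash
python3 -c "
from h import *; st()"
```

```text
t 3.85 gauge xyz [ 0.0896 -0.1173] 0.0965 Fg [-0.29 -0.23] 0.79 turn needed (tool rv deg) [0.   0.23 0.01] grip -0.001
```

Request:
{"fn": "play_rows", "kwargs": {
  "steps": [
    {"hand":0,"tx":0.2,"ty":0,"tz":0.8,"rx":0,"ry":0.2,"rz":0},
    {"hand":0,"tx":0,"ty":0,"tz":0.5,"rx":0,"ry":0,"rz":0},
    {"hand":0,"tx":0,"ty":0,"tz":0.5,"rx":0,"ry":0,"rz":0},
    {"hand":0,"tx":0,"ty":0,"tz":0.5,"rx":0,"ry":0,"rz":0},
    {"hand":0,"tx":0,"ty":0,"tz":0.7,"rx":0,"ry":0,"rz":0},
    {"hand":0,"tx":0,"ty":0,"tz":1,"rx":0,"ry":0,"rz":0},
    {"hand":0,"tx":0,"ty":0,"tz":1,"rx":0,"ry":0,"rz":0},
    {"hand":0,"tx":0,"ty":0,"tz":1,"rx":0,"ry":0,"rz":0},
    {"hand":0,"tx":0,"ty":0,"tz":1,"rx":0,"ry":0,"rz":0},
    {"hand":0,"tx":0,"ty":0,"tz":1,"rx":0,"ry":0,"rz":0}
  ]
}}

```text
time: 5.1
tool_pos: [0.6056, -0.0231, 0.0963]
tcp_rot: [-1.571, -0.0, 0.163]
wrist_force: [-0.3, 0.6, 0.1]
gripper_width: 0.002
```

```bash
python3 -c "
from h import *; st()"
```

```text
t 5.1 gauge xyz [ 0.0914 -0.0365] 0.0963 Fg [-0.23  0.61] 0.14 turn needed (tool rv deg) [-0.    0.03  0.  ] grip 0.002
```

Request:
{"fn": "play_rows", "kwargs": {
  "steps": [
    {"hand":0,"tx":0,"ty":0,"tz":1,"rx":0,"ry":0,"rz":0},
    {"hand":0,"tx":0,"ty":0,"tz":1,"rx":0,"ry":0,"rz":0},
    {"hand":0,"tx":0,"ty":0,"tz":1,"rx":0,"ry":0,"rz":0},
    {"hand":0,"tx":0,"ty":0,"tz":0.8,"rx":0,"ry":0,"rz":0},
    {"hand":0,"tx":0,"ty":0,"tz":0.6,"rx":0,"ry":0,"rz":0},
    {"hand":0,"tx":0,"ty":0,"tz":0.4,"rx":0,"ry":0,"rz":0},
    {"hand":0,"tx":0,"ty":0,"tz":0.4,"rx":0,"ry":0,"rz":0},
    {"hand":0,"tx":0,"ty":0,"tz":0.4,"rx":0,"ry":0,"rz":0},
    {"hand":0,"tx":0,"ty":0,"tz":0.4,"rx":0,"ry":0,"rz":0},
    {"hand":0,"tx":0,"ty":0,"tz":0.4,"rx":0,"ry":0,"rz":0}
  ]
}}

```text
time: 6.35
tool_pos: [0.5954, 0.0396, 0.0963]
tcp_rot: [-1.571, 0.0, 0.162]
wrist_force: [-0.6, -0.2, -0.1]
gripper_width: -0.002
```

```bash
cat > m.py <<'E'
import sys
from h import *
def meas(n):
    gx,gy,yaw=np.load("g.npy"); c,s=np.cos(yaw),np.sin(yaw)
    f=grab(n); A=cloud(f); G=A.copy(); G[...,:2]=(A[...,:2]-[gx,gy])@np.array([[c,-s],[s,c]]); z=G[...,2]
    x,y=G[...,0],G[...,1]
    q=G[(x>-.048)&(x<.05)&(z>.062)&(z<.0735)&(y>-.11)&(y<.13)]
    print(n,"plate n",len(q),"y med",np.median(q[:,1]).round(4) if len(q) else '')
    q=G[(x>.12)&(x<.15)&(z>.06)&(z<.12)&(abs(y)<.15)]; print("pin arm/head y 3,50,97",np.percentile(q[:,1],[3,50,97]).round(4) if len(q) else '')
    q=G[(x>.122)&(x<.142)&(z>.09)&(z<.115)&(abs(y)<.15)]; print("head n",len(q),np.median(q,axis=0).round(4) if len(q) else '')
    m=((z>.074)&(z<.09)&(x<.068)&(x>-.12)&(abs(y)<.3)).astype(np.uint8); k,l,t,_=cv2.connectedComponentsWithStats(m); i=1+t[1:,4].argmax()
    print("carton",cv2.minAreaRect(G[l==i][:,:2].astype(np.float32)*1000),t[i,4])
    return f
if __name__=="__main__":
    st()
    for n in sys.argv[2:]: cv2.imwrite(f"pics/{n}{sys.argv[1]}.png",meas(n)["color"])
E
python3 m.py 1 top side; python3 -c "
import cv2
a=cv2.imread('pics/side1.png')[175:305,200:345];b=cv2.imread('pics/top1.png')[150:280,180:390]
a=cv2.resize(a,None,fx=2.2,fy=2.2,interpolation=2);b=cv2.resize(b,None,fx=2.2,fy=2.2,interpolation=2)
cv2.imwrite('pics/c1.png',cv2.hconcat([a,b]))"
```

```text
t 6.35 gauge xyz [0.0914 0.027 ] 0.0963 Fg [-0.65 -0.12] -0.13 turn needed (tool rv deg) [-0.01  0.02 -0.  ] grip -0.002
top plate n 88 y med -0.0846
pin arm/head y 3,50,97 
head n 0 
carton ((-1.9556617736816406, -200.35299682617188), (101.12358856201172, 110.6798324584961), 87.2282943725586) 1208
side plate n 118 y med -0.09
pin arm/head y 3,50,97 [-0.0807 -0.073  -0.059 ]
head n 28 [ 0.1288 -0.0724  0.1027]
carton ((-3.143238067626953, -205.10845947265625), (106.47238159179688, 110.41932678222656), 87.7456283569336) 998
```

View pics/c1.png

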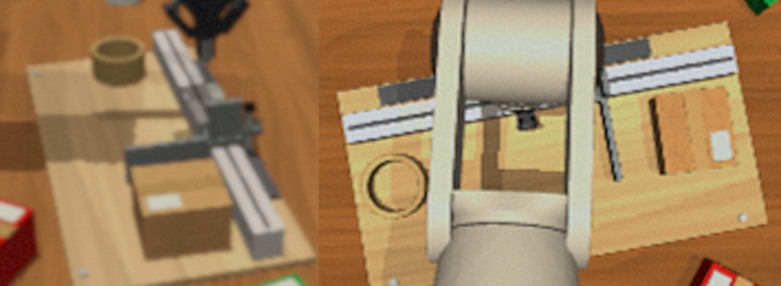

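The plate is still at y ≈ -0.087. The stop never moved and the fingers ended up past it, so I'll find the fingertip in the depth data.

```bash
python3 - <<'E'
from h import *
gx,gy,yaw=np.load("g.npy"); c,s=np.cos(yaw),np.sin(yaw)
for n in("side","top"):
    f=grab(n); A=cloud(f); G=A.copy(); G[...,:2]=(A[...,:2]-[gx,gy])@np.array([[c,-s],[s,c]])
    x,y,z=G[...,0],G[...,1],G[...,2]
    m=(z>.07)&(z<.3)&(abs(x-.09)<.09)&(y>-.06)&(y<.15)
    q=G[m]; print(n,len(q))
    for a in np.arange(.06,.3,.015):
        k=q[(q[:,2]>=a)&(q[:,2]<a+.015)]
        if len(k)>2: print(round(a,3),len(k),np.percentile(k[:,:2],[5,50,95],axis=0).round(3).tolist())
    if n=="side":
        cv2.imwrite("pics/s2.png",cv2.resize(f["color"][140:290,210:360],None,fx=4,fy=4,interpolation=cv2.INTER_CUBIC))
E
```

```text
side 1079
0.06 7 [[0.063, -0.057], [0.069, -0.053], [0.124, -0.049]]
0.12 6 [[0.085, 0.014], [0.088, 0.017], [0.096, 0.021]]
0.135 38 [[0.079, 0.013], [0.091, 0.019], [0.104, 0.024]]
0.15 36 [[0.078, 0.013], [0.089, 0.018], [0.104, 0.023]]
0.165 57 [[0.064, 0.012], [0.089, 0.016], [0.118, 0.023]]
0.18 119 [[0.056, 0.012], [0.097, 0.017], [0.128, 0.036]]
0.195 111 [[0.044, 0.008], [0.096, 0.014], [0.139, 0.031]]
0.21 169 [[0.034, 0.008], [0.089, 0.016], [0.147, 0.028]]
0.225 136 [[0.05, 0.006], [0.09, 0.016], [0.135, 0.026]]
0.24 78 [[0.054, 0.012], [0.074, 0.016], [0.127, 0.031]]
0.255 92 [[0.056, -0.012], [0.084, -0.004], [0.119, 0.017]]
0.27 110 [[0.056, -0.011], [0.081, -0.005], [0.117, 0.018]]
0.285 118 [[0.056, -0.012], [0.083, -0.006], [0.12, 0.016]]
top 78
0.195 3 [[0.047, 0.019], [0.054, 0.039], [0.055, 0.04]]
0.21 58 [[0.032, 0.017], [0.04, 0.028], [0.051, 0.039]]
0.225 17 [[0.04, 0.022], [0.049, 0.029], [0.052, 0.037]]
```

View pics/s2.png

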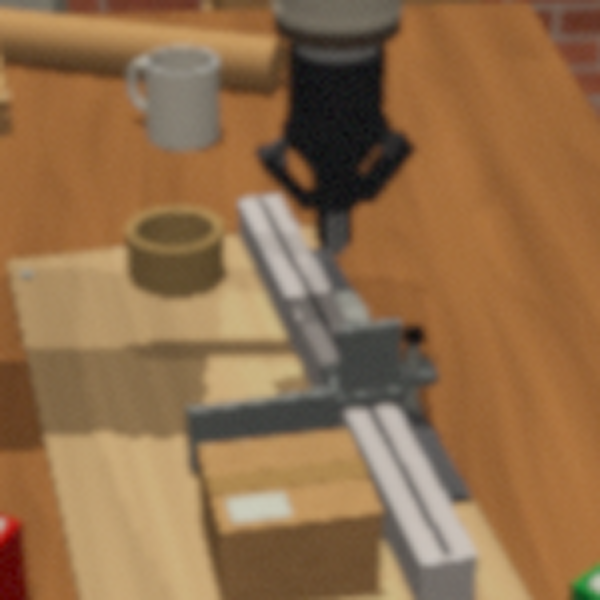

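The picture shows the shut fingertip at (335,250) in the crop, at z ≈ 0.127, while the reported TCP is 0.096. The tip really sits about 30 mm above the reported TCP, so it passed just over the 125 mm tab without touching anything. x and y agree with the report. I'll rise, go back behind the tab, and come down to reported 0.070 (true height about 0.100).

Request:
{"fn": "play_rows", "kwargs": {
  "steps": [
    {"hand":0,"tx":0,"ty":-2.5,"tz":0,"rx":0,"ry":0,"rz":0},
    {"hand":0,"tx":0,"ty":-2.5,"tz":0,"rx":0,"ry":0,"rz":0},
    {"hand":0,"tx":0,"ty":0,"tz":-4,"rx":0,"ry":0,"rz":0},
    {"hand":0,"tx":0,"ty":0,"tz":-4,"rx":0,"ry":0,"rz":0},
    {"hand":0,"tx":0,"ty":0,"tz":-4,"rx":0,"ry":0,"rz":0},
    {"hand":0,"tx":0,"ty":0,"tz":-3,"rx":0,"ry":0,"rz":0},
    {"hand":0,"tx":0,"ty":0,"tz":-0.5,"rx":0,"ry":0,"rz":0},
    {"hand":0,"tx":0,"ty":0,"tz":0,"rx":0,"ry":0,"rz":0},
    {"hand":0,"tx":0,"ty":2,"tz":0,"rx":0,"ry":0,"rz":0},
    {"hand":0,"tx":0,"ty":2,"tz":0,"rx":0,"ry":0,"rz":0}
  ]
}}

```text
time: 7.8
tool_pos: [0.6205, -0.1124, 0.1061]
tcp_rot: [-1.571, -0.001, 0.164]
wrist_force: [0.6, -0.2, 0.3]
gripper_width: 0.001
```

```bash
python3 -c "
from h import *; st()"
```

```text
t 7.8 gauge xyz [ 0.0917 -0.127 ] 0.1061 Fg [ 0.52 -0.24] 0.26 turn needed (tool rv deg) [-0.    0.09  0.03] grip 0.001
```

Request:
{"fn": "play_rows", "kwargs": {
  "steps": [
    {"hand":0,"tx":0,"ty":1.5,"tz":0,"rx":0,"ry":0,"rz":0},
    {"hand":0,"tx":0,"ty":1.5,"tz":0,"rx":0,"ry":0,"rz":0},
    {"hand":0,"tx":0,"ty":0.7,"tz":0,"rx":0,"ry":0,"rz":0},
    {"hand":0,"tx":0,"ty":0,"tz":0,"rx":0,"ry":0,"rz":0},
    {"hand":0,"tx":0,"ty":0,"tz":0.8,"rx":0,"ry":0,"rz":0},
    {"hand":0,"tx":0,"ty":0,"tz":0.8,"rx":0,"ry":0,"rz":0},
    {"hand":0,"tx":0,"ty":0,"tz":0.6,"rx":0,"ry":0,"rz":0},
    {"hand":0,"tx":0,"ty":0,"tz":0.6,"rx":0,"ry":0,"rz":0},
    {"hand":0,"tx":0,"ty":0,"tz":0.6,"rx":0,"ry":0,"rz":0},
    {"hand":0,"tx":0,"ty":0,"tz":0.6,"rx":0,"ry":0,"rz":0}
  ]
}}

```text
time: 9.05
tool_pos: [0.614, -0.0738, 0.0694]
tcp_rot: [-1.571, -0.0, 0.162]
wrist_force: [0.7, -1.3, 0.7]
gripper_width: -0.0
```

```bash
python3 m.py 3 top side
```

```text
t 9.05 gauge xyz [ 0.0915 -0.088 ] 0.0694 Fg [ 0.51 -1.36] 0.7 turn needed (tool rv deg) [0.01 0.02 0.02] grip -0.0
top plate n 59 y med -0.0708
pin arm/head y 3,50,97 
head n 0 
carton ((-3.060291290283203, -217.70980834960938), (67.12976837158203, 110.10806274414062), 87.30718994140625) 605
side plate n 115 y med -0.0757
pin arm/head y 3,50,97 [-0.0672 -0.0575 -0.0443]
head n 28 [ 0.1296 -0.0562  0.1023]
carton ((-3.1330642700195312, -203.98529052734375), (106.29228210449219, 110.77770233154297), 87.16221618652344) 1001
```

The stop now moves with the finger, with about 1.4 N of drag. I estimate it jumps with the TCP at y ≈ 0.063, plus or minus 5 mm. I'll go quickly to 0.03 and creep from there.

Request:
{"fn": "play_rows", "kwargs": {
  "steps": [
    {"hand":0,"tx":0,"ty":0,"tz":0.9,"rx":0,"ry":0,"rz":0},
    {"hand":0,"tx":0,"ty":0,"tz":1.2,"rx":0,"ry":0,"rz":0},
    {"hand":0,"tx":0,"ty":0,"tz":1.4,"rx":0,"ry":0,"rz":0},
    {"hand":0,"tx":0,"ty":0,"tz":1.4,"rx":0,"ry":0,"rz":0},
    {"hand":0,"tx":0,"ty":0,"tz":1.4,"rx":0,"ry":0,"rz":0},
    {"hand":0,"tx":0,"ty":0,"tz":1.4,"rx":0,"ry":0,"rz":0},
    {"hand":0,"tx":0,"ty":0,"tz":1.2,"rx":0,"ry":0,"rz":0},
    {"hand":0,"tx":0,"ty":0,"tz":1.0,"rx":0,"ry":0,"rz":0},
    {"hand":0,"tx":0,"ty":0,"tz":0.8,"rx":0,"ry":0,"rz":0},
    {"hand":0,"tx":0,"ty":0,"tz":0.6,"rx":0,"ry":0,"rz":0}
  ]
}}

```text
time: 10.4
tool_pos: [0.5957, 0.0378, 0.0693]
tcp_rot: [-1.571, -0.0, 0.162]
wrist_force: [2.3, -1.6, 0.0]
gripper_width: 0.006
```

```bash
python3 m.py 4 side; python3 -c "
import cv2
a=cv2.imread('pics/side4.png')[170:270,230:350]
cv2.imwrite('pics/c4.png',cv2.resize(a,None,fx=6,fy=6,interpolation=2))"
```

```text
t 10.4 gauge xyz [0.0914 0.0252] 0.0693 Fg [ 2.06 -1.98] 0.0 turn needed (tool rv deg) [-0.01  0.03  0.  ] grip 0.006
side plate n 106 y med 0.0365
pin arm/head y 3,50,97 [0.0442 0.0531 0.0689]
head n 24 [0.1296 0.0538 0.1026]
carton ((-3.0897598266601562, -202.10128784179688), (105.8380355834961, 111.00725555419922), 87.23711395263672) 998
```

View pics/c4.png

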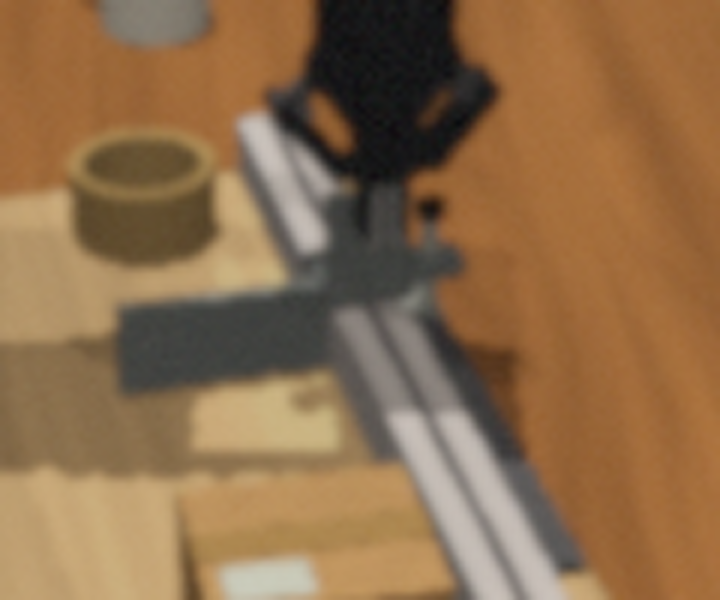

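The picture shows the fingertip on the tab at (385,220), with the pin head at (430,208) nearing the clip. Travel is 0.126 m of about 0.171 m, so roughly 45 mm remain. I'm creeping forward.

Request:
{"fn": "play_rows", "kwargs": {
  "steps": [
    {"hand":0,"tx":0,"ty":0,"tz":0.4,"rx":0,"ry":0,"rz":0},
    {"hand":0,"tx":0,"ty":0,"tz":0.4,"rx":0,"ry":0,"rz":0},
    {"hand":0,"tx":0,"ty":0,"tz":0.4,"rx":0,"ry":0,"rz":0},
    {"hand":0,"tx":0,"ty":0,"tz":0.3,"rx":0,"ry":0,"rz":0},
    {"hand":0,"tx":0,"ty":0,"tz":0.3,"rx":0,"ry":0,"rz":0},
    {"hand":0,"tx":0,"ty":0,"tz":0.3,"rx":0,"ry":0,"rz":0},
    {"hand":0,"tx":0,"ty":0,"tz":0.3,"rx":0,"ry":0,"rz":0},
    {"hand":0,"tx":0,"ty":0,"tz":0.2,"rx":0,"ry":0,"rz":0},
    {"hand":0,"tx":0,"ty":0,"tz":0.2,"rx":0,"ry":0,"rz":0},
    {"hand":0,"tx":0,"ty":0,"tz":0,"rx":0,"ry":0,"rz":0}
  ]
}}

```text
time: 11.7
tool_pos: [0.5912, 0.065, 0.0693]
tcp_rot: [-1.571, 0.0, 0.162]
wrist_force: [-0.3, -3.0, 0.7]
gripper_width: 0.002
```

```bash
python3 m.py 5 side
```

```text
t 11.7 gauge xyz [0.0914 0.0528] 0.0693 Fg [-0.8  -2.89] 0.74 turn needed (tool rv deg) [ 0.    0.03 -0.  ] grip 0.002
side plate n 100 y med 0.0644
pin arm/head y 3,50,97 [0.0717 0.0827 0.0943]
head n 25 [0.1288 0.0846 0.1046]
carton ((-3.397083282470703, -203.49038696289062), (105.46864318847656, 110.4399185180664), 87.72967529296875) 1001
```

Request:
{"fn": "play_rows", "kwargs": {
  "steps": [
    {"hand":0,"tx":0,"ty":0,"tz":0.1,"rx":0,"ry":0,"rz":0},
    {"hand":0,"tx":0,"ty":0,"tz":0.1,"rx":0,"ry":0,"rz":0},
    {"hand":0,"tx":0,"ty":0,"tz":0.1,"rx":0,"ry":0,"rz":0},
    {"hand":0,"tx":0,"ty":0,"tz":0.1,"rx":0,"ry":0,"rz":0},
    {"hand":0,"tx":0,"ty":0,"tz":0.1,"rx":0,"ry":0,"rz":0},
    {"hand":0,"tx":0,"ty":0,"tz":0.1,"rx":0,"ry":0,"rz":0},
    {"hand":0,"tx":0,"ty":0,"tz":0.1,"rx":0,"ry":0,"rz":0},
    {"hand":0,"tx":0,"ty":0,"tz":0,"rx":0,"ry":0,"rz":0},
    {"hand":0,"tx":0,"ty":0,"tz":0,"rx":0,"ry":0,"rz":0},
    {"hand":0,"tx":0,"ty":0,"tz":0,"rx":0,"ry":0,"rz":0}
  ]
}}

```text
time: 13.0
tool_pos: [0.59, 0.0719, 0.0693]
tcp_rot: [-1.571, 0.0, 0.162]
wrist_force: [-1.8, -3.7, 1.5]
gripper_width: 0.001
```

```bash
python3 m.py 6 side
```

```text
t 13.0 gauge xyz [0.0914 0.0598] 0.0693 Fg [-2.33 -3.34] 1.53 turn needed (tool rv deg) [-0.01  0.02 -0.  ] grip 0.001
side plate n 95 y med 0.0714
pin arm/head y 3,50,97 [0.0799 0.0888 0.1021]
head n 26 [0.1286 0.0902 0.1071]
carton ((-3.001861572265625, -203.58963012695312), (104.41069793701172, 111.45174407958984), 88.0543441772461) 996
```

Still on the ramp at about 3.3 N. The pin head is at z 0.107, up 5 mm. I'll advance 3 mm.

Request:
{"fn": "play_rows", "kwargs": {
  "steps": [
    {"hand":0,"tx":0,"ty":0,"tz":0.1,"rx":0,"ry":0,"rz":0},
    {"hand":0,"tx":0,"ty":0,"tz":0,"rx":0,"ry":0,"rz":0},
    {"hand":0,"tx":0,"ty":0,"tz":0.1,"rx":0,"ry":0,"rz":0},
    {"hand":0,"tx":0,"ty":0,"tz":0,"rx":0,"ry":0,"rz":0},
    {"hand":0,"tx":0,"ty":0,"tz":0.1,"rx":0,"ry":0,"rz":0},
    {"hand":0,"tx":0,"ty":0,"tz":0,"rx":0,"ry":0,"rz":0},
    {"hand":0,"tx":0,"ty":0,"tz":0,"rx":0,"ry":0,"rz":0},
    {"hand":0,"tx":0,"ty":0,"tz":0,"rx":0,"ry":0,"rz":0},
    {"hand":0,"tx":0,"ty":0,"tz":0,"rx":0,"ry":0,"rz":0},
    {"hand":0,"tx":0,"ty":0,"tz":0,"rx":0,"ry":0,"rz":0}
  ]
}}

```text
time: 14.3
tool_pos: [0.5896, 0.075, 0.0693]
tcp_rot: [-1.571, 0.0, 0.162]
wrist_force: [-1.3, -2.7, 0.9]
gripper_width: -0.0
```

```bash
python3 m.py 7 side
```

```text
t 14.3 gauge xyz [0.0914 0.0628] 0.0693 Fg [-1.76 -2.49] 0.89 turn needed (tool rv deg) [-0.01  0.02 -0.  ] grip -0.0
side plate n 97 y med 0.0745
pin arm/head y 3,50,97 [0.0829 0.0919 0.1032]
head n 27 [0.1294 0.0932 0.1078]
carton ((-2.5159912109375, -203.7052764892578), (104.75558471679688, 112.23780822753906), 88.0196304321289) 1001
```

Request:
{"fn": "play_rows", "kwargs": {
  "steps": [
    {"hand":0,"tx":0,"ty":0,"tz":0.1,"rx":0,"ry":0,"rz":0},
    {"hand":0,"tx":0,"ty":0,"tz":0,"rx":0,"ry":0,"rz":0},
    {"hand":0,"tx":0,"ty":0,"tz":0.1,"rx":0,"ry":0,"rz":0},
    {"hand":0,"tx":0,"ty":0,"tz":0,"rx":0,"ry":0,"rz":0},
    {"hand":0,"tx":0,"ty":0,"tz":0,"rx":0,"ry":0,"rz":0},
    {"hand":0,"tx":0,"ty":0,"tz":0,"rx":0,"ry":0,"rz":0},
    {"hand":0,"tx":0,"ty":0,"tz":0,"rx":0,"ry":0,"rz":0},
    {"hand":0,"tx":0,"ty":0,"tz":0,"rx":0,"ry":0,"rz":0},
    {"hand":0,"tx":0,"ty":0,"tz":0,"rx":0,"ry":0,"rz":0},
    {"hand":0,"tx":0,"ty":0,"tz":0,"rx":0,"ry":0,"rz":0}
  ]
}}

```text
time: 15.6
tool_pos: [0.5893, 0.0769, 0.0693]
tcp_rot: [-1.571, 0.0, 0.162]
wrist_force: [-0.6, 0.3, 0.6]
gripper_width: -0.004
```

```bash
python3 m.py 8 side
```

```text
t 15.6 gauge xyz [0.0914 0.0648] 0.0693 Fg [-0.49  0.4 ] 0.56 turn needed (tool rv deg) [-0.01  0.02 -0.  ] grip -0.004
side plate n 104 y med 0.0765
pin arm/head y 3,50,97 [0.0841 0.0938 0.1074]
head n 27 [0.1296 0.0941 0.1076]
carton ((-3.1728057861328125, -202.68878173828125), (105.83747863769531, 111.09716033935547), 87.564697265625) 1004
```

Near the hump's top: the force is 0 and the pin is still high. One more millimetre or so.

Request:
{"fn": "play_rows", "kwargs": {
  "steps": [
    {"hand":0,"tx":0,"ty":0,"tz":0.1,"rx":0,"ry":0,"rz":0},
    {"hand":0,"tx":0,"ty":0,"tz":0.05,"rx":0,"ry":0,"rz":0},
    {"hand":0,"tx":0,"ty":0,"tz":0,"rx":0,"ry":0,"rz":0},
    {"hand":0,"tx":0,"ty":0,"tz":0,"rx":0,"ry":0,"rz":0},
    {"hand":0,"tx":0,"ty":0,"tz":0,"rx":0,"ry":0,"rz":0},
    {"hand":0,"tx":0,"ty":0,"tz":0,"rx":0,"ry":0,"rz":0},
    {"hand":0,"tx":0,"ty":0,"tz":0,"rx":0,"ry":0,"rz":0},
    {"hand":0,"tx":0,"ty":0,"tz":0,"rx":0,"ry":0,"rz":0},
    {"hand":0,"tx":0,"ty":0,"tz":0,"rx":0,"ry":0,"rz":0},
    {"hand":0,"tx":0,"ty":0,"tz":0,"rx":0,"ry":0,"rz":0}
  ]
}}

```text
time: 16.9
tool_pos: [0.589, 0.0783, 0.0693]
tcp_rot: [-1.571, 0.0, 0.162]
wrist_force: [0.3, -0.3, -0.3]
gripper_width: -0.0
```

```bash
python3 m.py 9 side
```

```text
t 16.9 gauge xyz [0.0914 0.0663] 0.0693 Fg [ 0.22 -0.32] -0.25 turn needed (tool rv deg) [-0.01  0.02 -0.  ] grip -0.0
side plate n 100 y med 0.084
pin arm/head y 3,50,97 [0.0938 0.1007 0.114 ]
head n 23 [0.1282 0.1004 0.1031]
carton ((-3.0419158935546875, -203.5496826171875), (103.65934753417969, 110.71373748779297), 87.60586547851562) 998
```

The stop jumped 7.5 mm by itself, the pin head dropped from 0.1076 to 0.103 and the force is about 0, so it is in the notch. Next I back off, rise and go behind the carton, opening the hand on the way.

Request:
{"fn": "play_rows", "kwargs": {
  "steps": [
    {"hand":0,"tx":0,"ty":0,"tz":-1.5,"rx":0,"ry":0,"rz":0},
    {"hand":0,"tx":0,"ty":-4,"tz":0,"rx":0,"ry":0,"rz":0},
    {"hand":0,"tx":0,"ty":-4,"tz":0,"rx":0,"ry":0,"rz":0},
    {"hand":1,"tx":-1.4,"ty":0,"tz":-5,"rx":0,"ry":0,"rz":0},
    {"hand":1,"tx":-1.4,"ty":0,"tz":-5,"rx":0,"ry":0,"rz":0},
    {"hand":1,"tx":-1.4,"ty":0,"tz":-5,"rx":0,"ry":0,"rz":0},
    {"hand":1,"tx":-1.4,"ty":0,"tz":-5,"rx":0,"ry":0,"rz":0},
    {"hand":1,"tx":-1.4,"ty":0,"tz":-5,"rx":0,"ry":0,"rz":0},
    {"hand":1,"tx":-1.4,"ty":0,"tz":-5,"rx":0,"ry":0,"rz":0},
    {"hand":1,"tx":-1,"ty":0,"tz":-4,"rx":0,"ry":0,"rz":0}
  ]
}}

```text
time: 18.2
tool_pos: [0.5527, -0.2901, 0.1493]
tcp_rot: [-1.571, 0.0, 0.161]
wrist_force: [0.3, 0.0, -0.1]
gripper_width: 0.995
```

```bash
python3 m.py 10 top; python3 - <<'E'
from h import *
gx,gy,yaw=np.load("g.npy"); c,s=np.cos(yaw),np.sin(yaw)
f=grab("side"); A=cloud(f); G=A.copy(); G[...,:2]=(A[...,:2]-[gx,gy])@np.array([[c,-s],[s,c]])
q=G[(G[...,2]>.13)&(G[...,2]<.35)&(abs(G[...,0])<.09)&(G[...,1]>-.35)&(G[...,1]<-.2)]
for a in np.arange(.13,.3,.01):
    k=q[(q[:,2]>=a)&(q[:,2]<a+.01)]
    if len(k)>2: print(round(a,3),len(k),np.percentile(k[:,:2],[3,50,97],axis=0).round(3).tolist())
E
```

```text
t 18.2 gauge xyz [-0.0039 -0.2915] 0.1493 Fg [ 0.34 -0.04] -0.09 turn needed (tool rv deg) [ 0.01 -0.04 -0.01] grip 0.995
top plate n 83 y med 0.0886
pin arm/head y 3,50,97 [0.0973 0.1072 0.1198]
head n 30 [0.1312 0.1087 0.1036]
carton ((-1.9343223571777344, -200.59593200683594), (101.30956268310547, 110.73965454101562), 87.24888610839844) 1174
0.19 10 [[-0.054, -0.308], [0.038, -0.303], [0.042, -0.289]]
0.2 47 [[-0.06, -0.309], [0.038, -0.304], [0.05, -0.285]]
0.21 52 [[-0.061, -0.309], [0.037, -0.303], [0.051, -0.286]]
0.22 54 [[-0.061, -0.309], [0.037, -0.303], [0.05, -0.291]]
0.23 47 [[-0.068, -0.309], [0.038, -0.305], [0.057, -0.292]]
0.24 150 [[-0.078, -0.311], [-0.047, -0.304], [0.064, -0.286]]
0.25 157 [[-0.078, -0.313], [-0.034, -0.307], [0.065, -0.284]]
0.26 194 [[-0.076, -0.314], [-0.012, -0.307], [0.064, -0.281]]
0.27 150 [[-0.075, -0.316], [-0.008, -0.307], [0.061, -0.289]]
0.28 244 [[-0.073, -0.316], [-0.01, -0.307], [0.059, -0.298]]
0.29 256 [[-0.072, -0.309], [-0.018, -0.304], [0.06, -0.287]]
```

Top view puts the pin head at y 0.1087, against 0.108 for the notch, so the pin is seated. The open tips are about 44 mm above the reported TCP. I'll lower 150 mm behind the carton, to a true tip height of about 0.042.

Request:
{"fn": "play_rows", "kwargs": {
  "steps": [
    {"hand":1,"tx":0.2,"ty":4,"tz":0,"rx":0,"ry":0,"rz":0},
    {"hand":1,"tx":0,"ty":4,"tz":0,"rx":0,"ry":0,"rz":0},
    {"hand":1,"tx":0,"ty":3,"tz":0,"rx":0,"ry":0,"rz":0},
    {"hand":1,"tx":0,"ty":2,"tz":0,"rx":0,"ry":0,"rz":0},
    {"hand":1,"tx":0,"ty":1.5,"tz":0,"rx":0,"ry":0,"rz":0},
    {"hand":1,"tx":0,"ty":0.5,"tz":0,"rx":0,"ry":0,"rz":0},
    {"hand":1,"tx":0,"ty":0,"tz":0,"rx":0,"ry":0,"rz":0},
    {"hand":1,"tx":0,"ty":0,"tz":1,"rx":0,"ry":0,"rz":0},
    {"hand":1,"tx":0,"ty":0,"tz":0.8,"rx":0,"ry":0,"rz":0},
    {"hand":1,"tx":0,"ty":0,"tz":0,"rx":0,"ry":0,"rz":0}
  ]
}}

```text
time: 19.55
tool_pos: [0.5528, -0.2683, -0.0003]
tcp_rot: [-1.571, -0.0, 0.163]
wrist_force: [0.1, 0.3, 0.5]
gripper_width: 1.001
```

```bash
python3 m.py 11 top side; python3 -c "
import cv2
a=cv2.imread('pics/side11.png')[180:320,200:360]
cv2.imwrite('pics/c11.png',cv2.resize(a,None,fx=4,fy=4,interpolation=2))"
```

```text
t 19.55 gauge xyz [-0.0003 -0.27  ] -0.0003 Fg [0.16 0.32] 0.49 turn needed (tool rv deg) [0.01 0.07 0.02] grip 1.001
top plate n 77 y med 0.0888
pin arm/head y 3,50,97 [0.0973 0.1071 0.1199]
head n 30 [0.1312 0.1088 0.1035]
carton ((-1.6108818054199219, -198.18536376953125), (97.4451904296875, 110.29107666015625), 87.14033508300781) 761
side plate n 76 y med 0.0841
pin arm/head y 3,50,97 
head n 0 
carton ((-35.26966094970703, -173.1423797607422), (48.68559646606445, 43.474544525146484), 86.67774963378906) 89
```

View pics/c11.png

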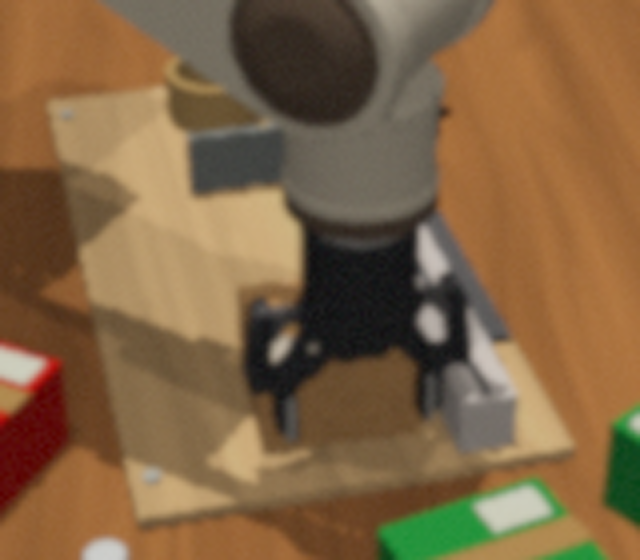

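The open fingers, at (287,420) and (430,400) in the crop, stand squarely behind the carton and the right one is clear of the rail. I start the push; the TCP should end near y ≈ -0.027.

Request:
{"fn": "play_rows", "kwargs": {
  "steps": [
    {"hand":1,"tx":-0.3,"ty":0,"tz":0.4,"rx":0,"ry":0,"rz":0},
    {"hand":1,"tx":0,"ty":0,"tz":0.4,"rx":0,"ry":0,"rz":0},
    {"hand":1,"tx":0,"ty":0,"tz":0.5,"rx":0,"ry":0,"rz":0},
    {"hand":1,"tx":0,"ty":0,"tz":0.6,"rx":0,"ry":0,"rz":0},
    {"hand":1,"tx":0,"ty":0,"tz":0.8,"rx":0,"ry":0,"rz":0},
    {"hand":1,"tx":0,"ty":0,"tz":0.9,"rx":0,"ry":0,"rz":0},
    {"hand":1,"tx":0,"ty":0,"tz":0.9,"rx":0,"ry":0,"rz":0},
    {"hand":1,"tx":0,"ty":0,"tz":0.9,"rx":0,"ry":0,"rz":0},
    {"hand":1,"tx":0,"ty":0,"tz":0.8,"rx":0,"ry":0,"rz":0},
    {"hand":1,"tx":0,"ty":0,"tz":0.7,"rx":0,"ry":0,"rz":0}
  ]
}}

```text
time: 20.9
tool_pos: [0.5385, -0.2009, -0.0007]
tcp_rot: [-1.571, -0.0, 0.163]
wrist_force: [0.5, -1.7, 0.8]
gripper_width: 1.002
```

```bash
python3 m.py 12 top
```

```text
t 20.9 gauge xyz [-0.0035 -0.2012] -0.0007 Fg [ 0.2  -1.81] 0.84 turn needed (tool rv deg) [-0.    0.03  0.  ] grip 1.002
top plate n 93 y med 0.0881
pin arm/head y 3,50,97 [0.0973 0.1068 0.12  ]
head n 30 [0.1311 0.1088 0.1036]
carton ((-1.8060798645019531, -126.01779174804688), (78.17749786376953, 109.77055358886719), 89.45044708251953) 619
```

Carton is squared (about -0.5°) and pushed at about 1.8 N. Its front is near y -0.087, so about 170 mm remain.

Request:
{"fn": "play_rows", "kwargs": {
  "steps": [
    {"hand":1,"tx":0,"ty":0,"tz":0.8,"rx":0,"ry":0,"rz":0},
    {"hand":1,"tx":0,"ty":0,"tz":0.9,"rx":0,"ry":0,"rz":0},
    {"hand":1,"tx":0,"ty":0,"tz":1,"rx":0,"ry":0,"rz":0},
    {"hand":1,"tx":0,"ty":0,"tz":1,"rx":0,"ry":0,"rz":0},
    {"hand":1,"tx":0,"ty":0,"tz":1,"rx":0,"ry":0,"rz":0},
    {"hand":1,"tx":0,"ty":0,"tz":1,"rx":0,"ry":0,"rz":0},
    {"hand":1,"tx":0,"ty":0,"tz":1,"rx":0,"ry":0,"rz":0},
    {"hand":1,"tx":0,"ty":0,"tz":1,"rx":0,"ry":0,"rz":0},
    {"hand":1,"tx":0,"ty":0,"tz":0.9,"rx":0,"ry":0,"rz":0},
    {"hand":1,"tx":0,"ty":0,"tz":0.8,"rx":0,"ry":0,"rz":0}
  ]
}}

```text
time: 22.2
tool_pos: [0.5233, -0.1081, -0.0007]
tcp_rot: [-1.571, 0.0, 0.162]
wrist_force: [1.0, -2.1, -0.4]
gripper_width: 1.001
```

Request:
{"fn": "play_rows", "kwargs": {
  "steps": [
    {"hand":1,"tx":0,"ty":0,"tz":0.8,"rx":0,"ry":0,"rz":0},
    {"hand":1,"tx":0,"ty":0,"tz":0.8,"rx":0,"ry":0,"rz":0},
    {"hand":1,"tx":0,"ty":0,"tz":0.7,"rx":0,"ry":0,"rz":0},
    {"hand":1,"tx":0,"ty":0,"tz":0.6,"rx":0,"ry":0,"rz":0},
    {"hand":1,"tx":0,"ty":0,"tz":0.5,"rx":0,"ry":0,"rz":0},
    {"hand":1,"tx":0,"ty":0,"tz":0.4,"rx":0,"ry":0,"rz":0},
    {"hand":1,"tx":0,"ty":0,"tz":0.4,"rx":0,"ry":0,"rz":0},
    {"hand":1,"tx":0,"ty":0,"tz":0.4,"rx":0,"ry":0,"rz":0},
    {"hand":1,"tx":0,"ty":0,"tz":0.4,"rx":0,"ry":0,"rz":0},
    {"hand":1,"tx":0,"ty":0,"tz":0.4,"rx":0,"ry":0,"rz":0}
  ]
}}

```text
time: 23.45
tool_pos: [0.5146, -0.0552, -0.0007]
tcp_rot: [-1.571, 0.0, 0.162]
wrist_force: [0.3, -1.6, 0.7]
gripper_width: 1.001
```

```bash
python3 m.py 13 top side
```

```text
t 23.45 gauge xyz [-0.0036 -0.0535] -0.0007 Fg [ 0.03 -1.61] 0.73 turn needed (tool rv deg) [-0.01  0.02 -0.  ] grip 1.001
top plate n 75 y med 0.0887
pin arm/head y 3,50,97 [0.0975 0.1073 0.1201]
head n 30 [0.1314 0.1087 0.1034]
carton ((0.7940902709960938, 48.557220458984375), (39.362606048583984, 114.24036407470703), 79.53633880615234) 343
side plate n 106 y med -0.0413
pin arm/head y 3,50,97 [0.093  0.1018 0.1116]
head n 22 [0.1287 0.1029 0.1048]
carton ((12.381267547607422, -39.42384719848633), (36.347618103027344, 91.55029296875), 73.30484771728516) 130
```

Request:
{"fn": "play_rows", "kwargs": {
  "steps": [
    {"hand":1,"tx":0,"ty":0,"tz":0.3,"rx":0,"ry":0,"rz":0},
    {"hand":1,"tx":0,"ty":0,"tz":0.3,"rx":0,"ry":0,"rz":0},
    {"hand":1,"tx":0,"ty":0,"tz":0.3,"rx":0,"ry":0,"rz":0},
    {"hand":1,"tx":0,"ty":0,"tz":0.3,"rx":0,"ry":0,"rz":0},
    {"hand":1,"tx":0,"ty":0,"tz":0.2,"rx":0,"ry":0,"rz":0},
    {"hand":1,"tx":0,"ty":0,"tz":0.2,"rx":0,"ry":0,"rz":0},
    {"hand":1,"tx":0,"ty":0,"tz":0.1,"rx":0,"ry":0,"rz":0},
    {"hand":1,"tx":0,"ty":0,"tz":0.1,"rx":0,"ry":0,"rz":0},
    {"hand":1,"tx":0,"ty":0,"tz":0.1,"rx":0,"ry":0,"rz":0},
    {"hand":1,"tx":0,"ty":0,"tz":0,"rx":0,"ry":0,"rz":0}
  ]
}}

```text
time: 24.8
tool_pos: [0.5116, -0.0366, -0.0007]
tcp_rot: [-1.571, 0.0, 0.163]
wrist_force: [0.9, -1.1, 0.3]
gripper_width: 0.998
```

```bash
python3 m.py 14 top; python3 - <<'E'
from h import *
gx,gy,yaw=np.load("g.npy"); c,s=np.cos(yaw),np.sin(yaw)
f=grab("top"); A=cloud(f); G=A.copy(); G[...,:2]=(A[...,:2]-[gx,gy])@np.array([[c,-s],[s,c]])
x,y,z=[G[...,i] for i in range(3)]
for x0 in(-.045,-.03,-.01,.01,.03,.045):
    k=G[(abs(x-x0)<.006)&(y>.03)&(y<.11)&(z<.1)]; o=k[:,1].argsort(); k=k[o]
    b=[(round(a,3),round(float(np.median(k[abs(k[:,1]-a)<.0025][:,2])),3)) for a in np.arange(.05,.105,.005) if (abs(k[:,1]-a)<.0025).any()]
    print(x0,b)
cv2.imwrite("pics/c14.png",cv2.resize(f["color"][150:280,190:340],None,fx=5,fy=4.5,interpolation=2))
E
```

```text
t 24.8 gauge xyz [-0.0036 -0.0347] -0.0007 Fg [ 0.7  -1.28] 0.29 turn needed (tool rv deg) [-0.01  0.03 -0.  ] grip 0.998
top plate n 79 y med 0.0888
pin arm/head y 3,50,97 [0.0974 0.1073 0.1199]
head n 30 [0.1313 0.109  0.1031]
carton ((0.38794708251953125, 70.06109619140625), (33.318389892578125, 111.62034606933594), 79.55496978759766) 282
-0.045 [(np.float64(0.065), 0.082), (np.float64(0.07), 0.082), (np.float64(0.075), 0.081), (np.float64(0.08), 0.013), (np.float64(0.085), 0.032), (np.float64(0.09), 0.07), (np.float64(0.095), 0.017), (np.float64(0.1), 0.009)]
-0.03 [(np.float64(0.06), 0.083), (np.float64(0.065), 0.081), (np.float64(0.07), 0.081), (np.float64(0.075), 0.081), (np.float64(0.08), 0.014), (np.float64(0.085), 0.052), (np.float64(0.09), 0.07), (np.float64(0.095), 0.012), (np.float64(0.1), 0.011)]
-0.01 [(np.float64(0.055), 0.08), (np.float64(0.06), 0.081), (np.float64(0.065), 0.081), (np.float64(0.07), 0.081), (np.float64(0.075), 0.083), (np.float64(0.08), 0.014), (np.float64(0.085), 0.069), (np.float64(0.09), 0.069), (np.float64(0.095), 0.015), (np.float64(0.1), 0.011)
[... 190 characters left out ...]
, 0.069), (np.float64(0.09), 0.069), (np.float64(0.095), 0.011), (np.float64(0.1), 0.011)]
0.03 [(np.float64(0.05), 0.081), (np.float64(0.055), 0.08), (np.float64(0.06), 0.081), (np.float64(0.065), 0.079), (np.float64(0.07), 0.08), (np.float64(0.075), 0.079), (np.float64(0.08), 0.078), (np.float64(0.085), 0.063), (np.float64(0.09), 0.071), (np.float64(0.095), 0.01), (np.float64(0.1), 0.013)]
0.045 [(np.float64(0.05), 0.083), (np.float64(0.055), 0.082), (np.float64(0.06), 0.081), (np.float64(0.065), 0.083), (np.float64(0.07), 0.081), (np.float64(0.075), 0.082), (np.float64(0.08), 0.013), (np.float64(0.085), 0.028), (np.float64(0.09), 0.07), (np.float64(0.095), 0.012), (np.float64(0.1), 0.01)]
```

View pics/c14.png

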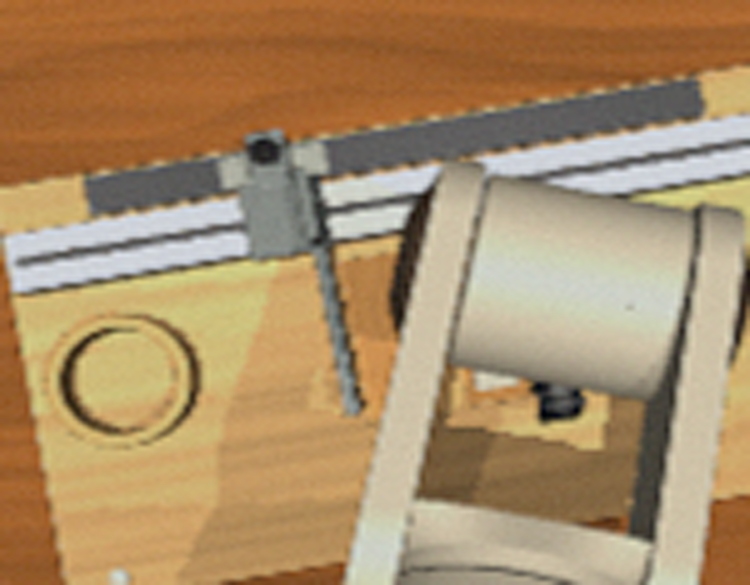

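The pin head at (264,150) is centred over the clip, and the carton's front edge is about 6–8 mm from the plate. I'll creep 5 mm.

Request:
{"fn": "play_rows", "kwargs": {
  "steps": [
    {"hand":1,"tx":0,"ty":0,"tz":0.1,"rx":0,"ry":0,"rz":0},
    {"hand":1,"tx":0,"ty":0,"tz":0.1,"rx":0,"ry":0,"rz":0},
    {"hand":1,"tx":0,"ty":0,"tz":0.1,"rx":0,"ry":0,"rz":0},
    {"hand":1,"tx":0,"ty":0,"tz":0.1,"rx":0,"ry":0,"rz":0},
    {"hand":1,"tx":0,"ty":0,"tz":0.1,"rx":0,"ry":0,"rz":0},
    {"hand":1,"tx":0,"ty":0,"tz":0,"rx":0,"ry":0,"rz":0},
    {"hand":1,"tx":0,"ty":0,"tz":0,"rx":0,"ry":0,"rz":0},
    {"hand":1,"tx":0,"ty":0,"tz":0,"rx":0,"ry":0,"rz":0},
    {"hand":1,"tx":0,"ty":0,"tz":0,"rx":0,"ry":0,"rz":0},
    {"hand":1,"tx":0,"ty":0,"tz":0,"rx":0,"ry":0,"rz":0}
  ]
}}

```text
time: 26.15
tool_pos: [0.5108, -0.0317, -0.0007]
tcp_rot: [-1.571, 0.0, 0.162]
wrist_force: [0.6, 0.1, -0.1]
gripper_width: 1.002
```

```bash
cat > gap.py <<'E'
from h import *
import sys
st()
gx,gy,yaw=np.load("g.npy"); c,s=np.cos(yaw),np.sin(yaw)
P=[];H=[];C={x0:[] for x0 in(-.04,-.02,0,.02,.035)}
for i in range(3):
    f=grab("top"); A=cloud(f); G=A.copy(); G[...,:2]=(A[...,:2]-[gx,gy])@np.array([[c,-s],[s,c]])
    x,y,z=[G[...,i] for i in range(3)]
    P.append(np.median(y[(x>-.045)&(x<.045)&(z>.062)&(z<.0745)&(y>.08)&(y<.11)])); H.append(np.median(G[(abs(x-.132)<.01)&(z>.09)&(z<.115)&(abs(y-.1)<.05)],axis=0))
    for x0 in C: C[x0].append(y[(abs(x-x0)<.011)&(z>.076)&(z<.09)&(y>.0)&(y<.1)].max())
print("plate",np.mean(P).round(4),"head",np.mean(H,axis=0).round(4),"carton front",{k:np.mean(v).round(4) for k,v in C.items()})
cv2.imwrite(f"pics/gap{sys.argv[1]}.png",f["color"])
E
python3 gap.py 1
```

```text
t 26.15 gauge xyz [-0.0036 -0.0297] -0.0007 Fg [ 0.58 -0.01] -0.07 turn needed (tool rv deg) [-0.01  0.02 -0.  ] grip 1.002
plate 0.0888 head [0.1313 0.1089 0.1031] carton front {-0.04: np.float64(0.0864), -0.02: np.float64(0.0839), 0: np.float64(0.0837), 0.02: np.float64(0.084), 0.035: np.float64(0.085)}
```

Request:
{"fn": "play_rows", "kwargs": {
  "steps": [
    {"hand":1,"tx":0,"ty":0,"tz":0,"rx":0,"ry":0,"rz":0},
    {"hand":1,"tx":0,"ty":0,"tz":0,"rx":0,"ry":0,"rz":0},
    {"hand":1,"tx":0,"ty":0,"tz":0,"rx":0,"ry":0,"rz":0},
    {"hand":1,"tx":0,"ty":0,"tz":0,"rx":0,"ry":0,"rz":0},
    {"hand":1,"tx":0,"ty":0,"tz":0,"rx":0,"ry":0,"rz":0},
    {"hand":1,"tx":0,"ty":0,"tz":0,"rx":0,"ry":0,"rz":0},
    {"hand":1,"tx":0,"ty":0,"tz":0,"rx":0,"ry":0,"rz":0},
    {"hand":1,"tx":0,"ty":0,"tz":0.05,"rx":0,"ry":0,"rz":0},
    {"hand":1,"tx":0,"ty":0,"tz":0.05,"rx":0,"ry":0,"rz":0},
    {"hand":1,"tx":0,"ty":0,"tz":0.05,"rx":0,"ry":0,"rz":0}
  ]
}}

```text
time: 27.55
tool_pos: [0.5106, -0.0306, -0.0006]
tcp_rot: [-1.571, -0.0, 0.162]
wrist_force: [-0.1, -6.9, 0.8]
gripper_width: 0.998
```

```bash
python3 gap.py 2
```

```text
t 27.55 gauge xyz [-0.0035 -0.0286] -0.0006 Fg [-1.17 -6.78] 0.8 turn needed (tool rv deg) [0.03 0.02 0.  ] grip 0.998
plate 0.089 head [0.1313 0.1088 0.1034] carton front {-0.04: np.float64(0.0847), -0.02: np.float64(0.0866), 0: np.float64(0.0854), 0.02: np.float64(0.0847), 0.035: np.float64(0.0847)}
```

The force rose to about 6.8 N, so the carton is seated. The pin has not moved. I retreat and look.

Request:
{"fn": "play_rows", "kwargs": {
  "steps": [
    {"hand":1,"tx":0,"ty":0,"tz":-0.1,"rx":0,"ry":0,"rz":0},
    {"hand":1,"tx":0,"ty":0,"tz":-0.4,"rx":0,"ry":0,"rz":0},
    {"hand":1,"tx":0,"ty":0,"tz":-2,"rx":0,"ry":0,"rz":0},
    {"hand":1,"tx":0,"ty":0,"tz":-4,"rx":0,"ry":0,"rz":0},
    {"hand":1,"tx":0,"ty":-4,"tz":-4,"rx":0,"ry":0,"rz":0},
    {"hand":1,"tx":0,"ty":-4,"tz":-4,"rx":0,"ry":0,"rz":0},
    {"hand":1,"tx":0,"ty":-4,"tz":-4,"rx":0,"ry":0,"rz":0},
    {"hand":1,"tx":0,"ty":-4,"tz":-4,"rx":0,"ry":0,"rz":0},
    {"hand":1,"tx":-3,"ty":-3,"tz":-4,"rx":0,"ry":0,"rz":0},
    {"hand":1,"tx":-3,"ty":0,"tz":-4,"rx":0,"ry":0,"rz":0}
  ]
}}

```text
time: 28.95
tool_pos: [0.5003, -0.344, 0.1918]
tcp_rot: [-1.574, -0.002, 0.162]
wrist_force: [2.0, -0.4, 0.4]
gripper_width: 1.006
```

```bash
python3 gap.py 3; python3 m.py 15 top side; python3 -c "
import cv2
a=cv2.imread('pics/side15.png')[170:280,200:340];b=cv2.imread('pics/gap3.png')[160:270,185:340]
a=cv2.resize(a,(392,308),interpolation=2);b=cv2.resize(b,(400,308),interpolation=2)
cv2.imwrite('pics/c15.png',cv2.hconcat([a,b]))"
```

```text
t 28.95 gauge xyz [-0.0643 -0.3362] 0.1918 Fg [ 1.91 -0.71] 0.42 turn needed (tool rv deg) [0.17 0.03 0.14] grip 1.006
plate 0.0891 head [0.1313 0.1087 0.1035] carton front {-0.04: np.float64(0.0848), -0.02: np.float64(0.0844), 0: np.float64(0.0857), 0.02: np.float64(0.0848), 0.035: np.float64(0.0848)}
t 29.1 gauge xyz [-0.0655 -0.336 ] 0.1891 Fg [0.26 0.09] -0.72 turn needed (tool rv deg) [-0.   -0.18 -0.02] grip 1.0
top plate n 76 y med 0.0889
pin arm/head y 3,50,97 [0.0978 0.1073 0.1199]
head n 30 [0.1314 0.1088 0.1038]
carton ((-2.0130767822265625, 35.50138854980469), (101.21428680419922, 110.13719940185547), 89.82878112792969) 1208
side plate n 102 y med -0.0162
pin arm/head y 3,50,97 [0.0921 0.0989 0.1103]
head n 7 [0.1342 0.1016 0.1058]
carton ((3.398284912109375, -6.533211708068848), (95.27915954589844, 28.60019874572754), 1.2383568286895752) 162
```

View pics/c15.png

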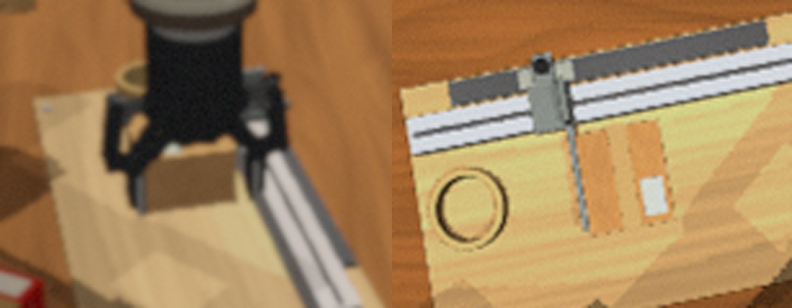

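The top view shows the carton flush on the plate at about (575,180). The pin head at (541,66) is centred on the clip and the tape is untouched. I'm handing in.

```bash
python3 -c "
from h import *; print(manip.job_done())"
```

```text
the job is handed in; nothing more can be done
None
```

I pushed the stop into the clip's notch, then pushed the carton flat against the stop plate, and handed the job in at about 29 s of the 72 s allowed.

**Final checks, after the arm had backed off:**
- **Pin:** it jumped the last 7.5 mm by itself, and its head dropped from 0.108 to 0.103 m. It now sits at gauge y = 0.109, against 0.108 measured for the notch, and stayed there while the carton was pushed.
- **Carton:** it is square to the gauge within about 0.2°, and its front edge is at y ≈ 0.085, level with the plate face. The highest seating force I read was about 6.8 N, below the 10 N that would push the stop out of the notch.
- **Other objects:** the tape roll looks unmoved in the last picture. I kept the arm clear of the bottle, the mug and the look-alike cartons but did not re-measure them.

**What disagreed:**
- **Tool height:** the fingertip is really about 30 mm higher than the robot reports. My first pass at the tab went over it without touching it. I corrected for this from the depth picture.
- **Side camera:** it reads about 5 mm short along the rail compared with the top camera, so I used the top camera for the final figures. Its last view of the carton was blocked by the gripper.

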